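# Pop the sampler's push-latch cover, press the round button, relatch the cover

### The arm

A 7-joint arm with a two-finger parallel gripper is mounted at the origin on the work surface. World frame = base frame: x ahead of the robot, y to its left, z up, the work surface at z = 0. Lengths are in m, angles in rad, forces in N, time in s.
With the tool pointing down it reaches from about 0.4 to 0.85 m from the base axis. Payload 10.4 kg.
Tool frame: the origin (TCP) lies midway between the tips of the shut fingers; the grasp point (between the pads) lies 19 mm behind it; z points along the fingers, x is the direction in which the jaws open and shut, and the axes are right-handed (so a half turn about z gives the same grasp; the last joint's range is limited). The gripper opens to 85 mm and grips with 20 to 120 N. Pads are 22 mm wide; open, the fingers measure 114 mm over their backs; the gripper's body (76 mm by 85 mm) begins 54 mm behind the grasp point. The pads swing forward as they close: fully open they stand 13 mm farther back than shut.
Start: joints at [-1.363, 0.332, -0.065, 1.46, 0.022, 1.35, -0.088], TCP at [0.143, 0.608, 0.231] pointing down, gripper open.
Joint ranges: [-2.6, 2.6], [-0.5, 2.12], [-1.47, 1.34], [0.16, 2.42], [-1.27, 4.41], [0.06, 2.06], [-2.6, 2.6]. Speed limits (rad/s): [2.22, 2.22, 2.79, 2.79, 3.14, 3.14, 3.14].

### API

Orientations are given as a unit quaternion [x, y, z, w].
In Python, from workcell import manip, cams gives the robot as it stands.
- The arm moves only by the tool move_arm, never from a script. Its argument "moves" is a list of rows, each a list of 7 numbers: the turn, a rotation vector about the tool's x, y, z in degrees, then the shift along the tool's x, y, z in m, then the finger opening in m, from 0 to 0.0854. A call has 1 to 10 rows; each row is the pose to reach, as a shift and turn from the pose commanded when the call began, along the tool's axes at that moment; what a row does not reach only later rows make up. A row lasts 1/10 s, in which the tool goes at most 50 mm and 8.59 degrees, less where a joint would pass 70% of its speed; a pose out of reach is approached as far as the arm can. A call with a gripper value outside its range is refused whole. The fingers move at their own pace and stop on an object; "grip_force" is the grip in N (left out, the last holds). Time passes only in rows, so rows that repeat a pose let the fingers close. It gives the time, the measured TCP pose, the force and the opening at its end, in the units of the state.
- manip.get_obs(): the state, without advancing time (a new reading comes with each control period).
- cams.camera(name): name is "scene" or "top"; returns the picture (400x640x3 uint8, red, green, blue); there is no depth.
- cams.camera_params(name): a dict with "fx", "fy", "cx", "cy" (pixels), "xyz" and "rotation" of the camera in the world. Camera axes: x right, y up, looking along -z (the intrinsics and any distortion apply to the point x, -y, -z); pixel columns grow to the right and rows downward; lengths in m; the calibration is good to about 2 mm. A picture is of the moment at which its call begins. camera_params takes no time and is no camera call.
- manip.hand_in(): hands the job in, once; it reports no verdict.
The state is a dict: "clock": time; "joint_pos": joint angles; "joint_velocities": joint speeds; "tau": joint torques, N m; "position": TCP position; "ee_rot": TCP orientation; "ft_force": force on the tool from outside, world axes, zero at the start; "torque": the same for the moment, N m; "grip_width": opening from 0.0 (shut) to 1.0 (fully open).
Only numpy, scipy, OpenCV 4.12 (cv2) and the standard library are available. Lean on these libraries where they do the work, as an engineer would, in place of code of your own. Each camera call takes 0.05 s, during which the arm holds its last target. There are 200 camera calls.

### The job

Press the flush cover on top of the white sampler right in and let go, so that it pops wide open; press the round button in the well underneath right down and let it come back up. Then push the cover down again, right in, so that it latches closed and flush, and leave it shut. Work by pushing with the fingers only, leave the square button alone, and do not move or pick up the vial, bottle and beaker that stand around.

Things in the scene. Friction and masses are not known exactly. Their poses are not given: they have to be found in the camera images.
- sampler: White fixed box 240 (x) x 300 (y) x 100 mm high; origin: centre of its underside, on the table; x, y along its sides. Its top face (z 100 mm) has a central well, 144 (x) x 126 (y) mm, floor at z 50, closed by the cover. In the well a black catch block, 18 mm wide in x, top at z 83, at x 0, y -61 to -34 mm. The vial stands on the top face near x -95, y -105 mm; the rest of it is free.
- cover (a joint): Cover angle, rad: 0 latched, flush (rests within 0.01); -0.06 pressed in to its stop; 1.45 wide open. A spring drives it open (damped, about 2 s; 4 N at the press pad holds it in). Push-push latch: pressed in to the stop from latched and let go, it pops open; pushed from open to the same stop, 6 mm beyond flush at the pad, and let go, it latches at 0. At least 4.5 of the 6 mm are needed.
- cover_press (a point): Press pad, a 28 mm grey ring on the cover's outer face, mid-width, 96 mm from the hinge, 25 mm from the free edge. Moves with the cover: z = outward normal, -y = along the cover to its free edge. The cover is a white plate, 140 (x) x 119 x 8 mm, with a steel blade (4 mm thick, 18 mm deep) under its middle near the free edge.
- cover_hinge (a point): Middle of the cover's hinge axis, which runs along the sampler's x at its y = +61, z = 96 mm, 4 mm below the outer face of the closed cover. The free edge (at y -60 when shut) swings up and over towards +y; at 1.45 rad it stands at y = +46, z = 216 mm and its outer face looks to +y.
- round_button_top (a point): Centre of the top of the round button: white round cap, 26 mm across, 14 mm proud of a 44 mm square black base in the well; its top is 16 mm below the sampler's top face, under the cover. The two buttons are at x -40 and x +40, y -20 mm in the sampler's frame; which is which differs between starts.
- round_button (a joint): Travel of the round button in m: 0 = up, 0.005 = fully down. It springs back; fully down takes about 5 N.
- square_button_top (a point): Centre of the top of the square button: a white square cap 24 x 24 mm, otherwise like the round one. Not to be pressed.
- square_button (a joint): Travel of the square button in m: 0 = up, 0.005 = fully down.
- vial: Loose amber vial with a white cap, 26 mm across, 45 mm high, on the sampler's top face; origin at the centre of its underside. Bystander.
- flask: Loose clear bottle with a blue cap, 68 mm across, 130 mm high, on the table on the sampler's +y side; origin at the centre of its underside. Bystander.
- beaker: Loose glass beaker, 68 mm across, 80 mm high, on the table on the sampler's -y side; origin at the centre of its underside. Bystander.

How it is judged:
On the way, in this order (a step that is already met when the one before it is completed fails the run):
1. the latched cover is pressed in (value of joint cover below -0.03 rad), for 0.05 s.
2. the cover has popped wide open (value of joint cover above 1 rad), for 0.1 s.
3. the round button is pressed right down with the cover open (value of joint round_button above 0.004 m and value of joint cover above 0.5 rad), for 0.05 s.
4. the round button is let up again (value of joint round_button below 0.001 m), for 0.05 s.
5. the cover is pushed right in again (value of joint cover below -0.03 rad), for 0.05 s.
At the end, for the whole second after the job is handed in: The cover is latched shut by itself (angle between -0.02 and 0.03 rad, at rest), both buttons are up (less than 1 mm down) (value of joint cover between -0.02 and 0.03 rad and velocity of joint cover below 0.05 rad/s and value of joint each of round_button, square_button below 0.001 m); the robot touches nothing.
It fails at once if the square button is pressed (more than 2 mm) (value of joint square_button above 0.002 m).
It fails at once if the vial is moved or lifted (more than 15 mm) (distance of vial from where it was at the start of the episode above 0.015 m).
It fails at once if the bottle is moved or lifted (more than 15 mm) (distance of flask from where it was at the start of the episode above 0.015 m).
It fails at once if the beaker is moved or lifted (more than 15 mm) (distance of beaker from where it was at the start of the episode above 0.015 m).
It also fails if it takes over 51 s, if anything falls off the work surface, if the arm or the gripper's body presses on something with over 40 N, if the wrist force passes 120 N, or if a joint passes its speed limit or range.

## Working session

There is one attempt and no reset: what is moved stays moved. The work goes in short steps, Python scripts to look and compute and a tool call to move; the robot and the scene stay as the last step left them, time stands still between calls to the robot, and variables do not carry over. Pictures are saved under pics/ and viewed, about 8 in all and at most 12, crops included, and the job is handed in when it is done.

Besides the shell and the picture viewer there is one more tool, called as name(argument=value, ...) on one line, values as JSON. move_arm: Moves the arm, as the interface text tells. Its arguments: {"type":"object","properties":{"moves":{"type":"array","items":{"type":"array","items":{"type":"number"}}},"grip_force":{"type":"number"}},"required":["moves"]}

```bash
mkdir -p pics; python3 - <<'E'
from workcell import manip, cams
import cv2
print(manip.get_obs())
for n in("scene","top"):
    cv2.imwrite(f"pics/{n}0.png",cams.camera(n)[:,:,::-1]); print(n,cams.camera_params(n))
E
```

```text
{'clock': 0.0, 'joint_pos': array([-1.36257683,  0.33283762, -0.06470794,  1.4609688 ,  0.02160698,
        1.34990953, -0.08847732]), 'joint_velocities': array([ 0.00013686, -0.00085358, -0.00058166, -0.00123012, -0.00056217,
        0.00025445,  0.00124605]), 'tau': array([ 2.44899129e-04, -6.25451374e+01,  4.92426369e-02, -3.91603124e+01,
        1.61461037e-02,  9.69661691e-03,  2.58221050e-06]), 'position': array([0.14289922, 0.60804332, 0.23052423]), 'ee_rot': array([ 7.83812116e-01,  6.20997631e-01, -5.36087901e-04,  4.71173262e-04]), 'ft_force': array([-0.04275351,  0.49655756, -0.33854414]), 'torque': array([-0.02038004, -0.05473872, -0.01989689]), 'grip_width': 1.000888716418756}
scene {'fx': 460.87637362562987, 'fy': 460.87637362562987, 'cx': 316.5448085192259, 'cy': 200.85227869768738, 'xyz': array([0.96140642, 0.55340235, 0.78656872]), 'rotation': array([0.1215302 , 0.35449944, 0.87553566, 0.30495551])}
top {'fx': 438.1236035906946, 'fy': 438.1236035906946, 'cx': 320.72815276047953, 'cy': 202.02109518446656, 'xyz': array([0.46028037, 0.03622901, 0.99091908]), 'rotation': array([ 0.0342298 , -0.04433249, -0.69610779,  0.71574919])}
```

View pics/top0.png

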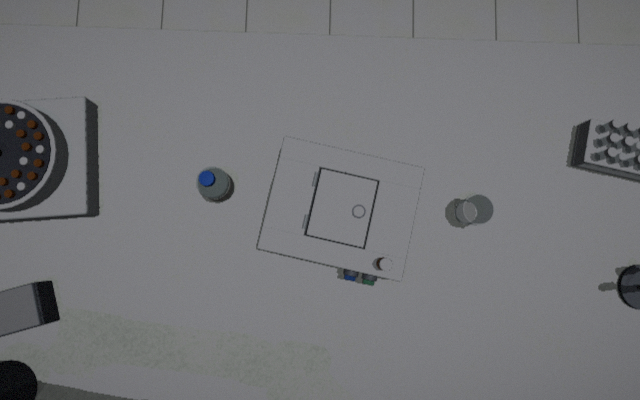

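View pics/scene0.png

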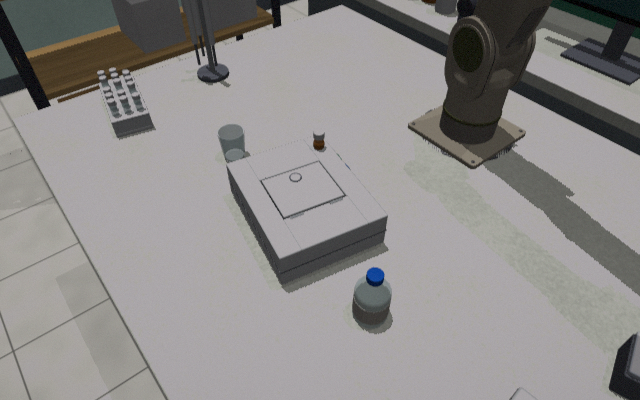

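The top view shows the sampler with corners at about (284,136), (424,168), (402,281) and (257,249). The press ring is at (358,212), the bottle at (215,184), the beaker at (468,211) and the vial at (382,264). Next I'll enlarge it.

```bash
python3 - <<'E'
import cv2
a=cv2.imread("pics/top0.png")[125:290,245:435]
cv2.imwrite("pics/crop0.png",cv2.convertScaleAbs(cv2.resize(a,None,fx=3.6,fy=3.6,interpolation=cv2.INTER_CUBIC),alpha=1.3))
E
```

```text
(no output)
```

View pics/crop0.png

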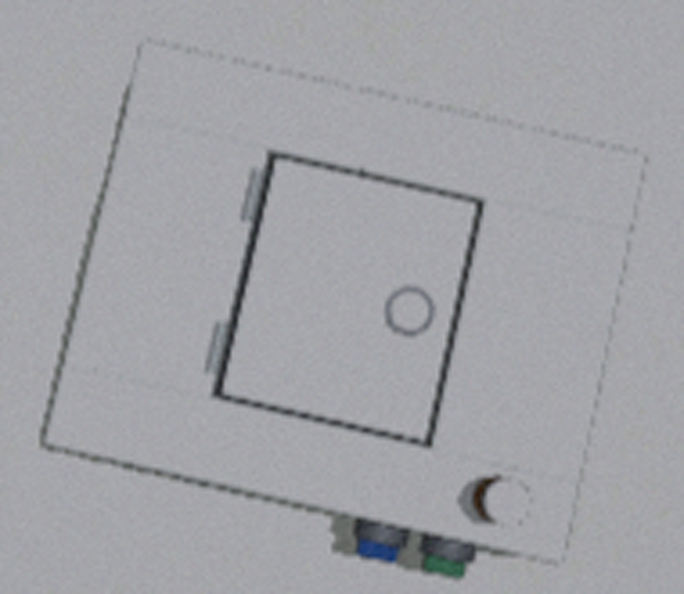

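```bash
cat > h.py <<'E'
import numpy as np
from scipy.spatial.transform import Rotation as R
from scipy.optimize import least_squares
from workcell import manip, cams
def ray(n,uv,z):
    p=cams.camera_params(n); u,v=np.array(uv,float).T
    d=np.c_[(u-p["cx"])/p["fx"],-(v-p["cy"])/p["fy"],-np.ones_like(u)]
    d=R.from_quat(p["rotation"]).apply(d); o=p["xyz"]
    return o+d*((z-o[2])/d[:,2])[:,None]
def proj(n,P):
    p=cams.camera_params(n); c=R.from_quat(p["rotation"]).inv().apply(np.atleast_2d(P)-p["xyz"])
    return np.c_[p["cx"]+p["fx"]*c[:,0]/-c[:,2], p["cy"]-p["fy"]*c[:,1]/-c[:,2]]
E
python3 - <<'E'
from h import *
c=np.array([(142,40),(646,157),(562,563),(43,445),(271,154),(482,202),(430,443),(218,395),(409,311)])/3.6+[245,125]-0.35
m=np.array([(120,150),(120,-150),(-120,-150),(-120,150),(72,63),(72,-63),(-72,-63),(-72,63),(0,-35)])/1e3
W=ray("top",c,0.1)[:,:2]
def f(q): 
    C,S=np.cos(q[2]),np.sin(q[2]); return (m@np.array([[C,S],[-S,C]])+q[:2]-W).ravel()
r=least_squares(f,[.45,0,0]); print(r.x,np.degrees(r.x[2])); print(r.fun.reshape(-1,2).round(4))
# scene check: ring and corners predicted
C,S=np.cos(r.x[2]),np.sin(r.x[2])
M=np.c_[m@np.array([[C,S],[-S,C]])+r.x[:2],np.full(9,.1)]
print(proj("scene",M).round(0)); print("ring",M[8])
print("beaker,flask", ray("top",[(466,211)],.08),ray("top",[(207,178)],.13))
print("vial",ray("top",[(245+508/3.6,125+500/3.6)],.145))
E
```

```text
[ 0.55016359 -0.01836312 -0.19768227] -11.32635978399516
[[ 0.001   0.0005]
 [ 0.002  -0.0016]
 [-0.0016 -0.0014]
 [-0.0004  0.0006]
 [ 0.0014  0.0009]
 [ 0.001  -0.0011]
 [-0.0021 -0.0005]
 [-0.0011  0.003 ]
 [-0.0003 -0.0003]]
[[280. 259.]
 [226. 163.]
 [320. 133.]
 [389. 215.]
 [284. 218.]
 [260. 180.]
 [319. 160.]
 [347. 195.]
 [296. 177.]]
ring [ 0.54328968 -0.05268147  0.1       ]
beaker,flask [[ 0.55193671 -0.28071408  0.08      ]] [[0.59795025 0.25176888 0.13      ]]
vial [[ 0.43915537 -0.10314131  0.145     ]]
```

```bash
cat >> h.py <<'E'
Q=np.array([0.55016,-0.01836,-0.19768])
def world(s):
    C,S=np.cos(Q[2]),np.sin(Q[2]); return np.array([Q[0]+C*s[0]-S*s[1],Q[1]+S*s[0]+C*s[1],s[2]])
def samp(p):
    C,S=np.cos(Q[2]),np.sin(Q[2]); d=p[:2]-Q[:2]; return np.array([C*d[0]+S*d[1],-S*d[0]+C*d[1],p[2]])
def tool(tilt=0): # tool x = sampler +y, y = sampler +x, z down; tilt>0 leans body to -y
    t=np.radians(tilt)
    M=np.array([[0,np.cos(t),np.sin(t)],[1,0,0],[0,np.sin(t),-np.cos(t)]]).T
    M=np.column_stack([[0,np.cos(t),np.sin(t)],[1,0,0],[0,np.sin(t),-np.cos(t)]])
    return R.from_euler("z",Q[2])*R.from_matrix(M)
def go(*targets):
    o=manip.get_obs(); r0=R.from_quat(o["ee_rot"])
    print("t",round(o["clock"],2),"samp",samp(o["position"]).round(4),"F",o["ft_force"].round(1))
    for s,tilt in targets:
        print(s,(r0.inv()*tool(tilt)).as_rotvec(degrees=True).round(2),r0.inv().apply(world(s)-o["position"]).round(4))
E
sed -i '/^    M=np.array/d' h.py
python3 -c "
from h import *
go(((0,-.035,.2),0),((0,-.035,.12),0))"
```

```text
t 0.1 samp [-0.5224  0.5343  0.2306] F [ 0.1  0.2 -0.1]
(0, -0.035, 0.2) [ 0.    0.07 -1.9 ] [-0.5516  0.5409  0.0313]
(0, -0.035, 0.12) [ 0.    0.07 -1.9 ] [-0.5515  0.5409  0.1113]
```

move_arm(moves=[[0,0.07,-1.9,-0.5516,0.5409,0.0313,0],[0,0.07,-1.9,-0.5516,0.5409,0.0313,0],[0,0.07,-1.9,-0.5516,0.5409,0.0313,0],[0,0.07,-1.9,-0.5516,0.5409,0.0313,0],[0,0.07,-1.9,-0.5516,0.5409,0.0313,0],[0,0.07,-1.9,-0.5516,0.5409,0.0313,0],[0,0.07,-1.9,-0.5516,0.5409,0.0313,0],[0,0.07,-1.9,-0.5516,0.5409,0.0313,0],[0,0.07,-1.9,-0.5516,0.5409,0.0313,0],[0,0.07,-1.9,-0.5516,0.5409,0.0313,0]])

```text
clock: 1.1
position: [0.4024, 0.1792, 0.211]
ee_rot: [0.773, 0.634, 0.001, -0.001]
ft_force: [1.2, 0.2, 0.3]
grip_width: 0.002
```

```bash
python3 -c "
from h import *
go(((0,-.035,.2),0),((0,-.035,.12),0))"
```

```text
t 1.1 samp [-0.1837  0.1646  0.211 ] F [1.2 0.2 0.3]
(0, -0.035, 0.2) [-0.   -0.09  0.01] [-0.1997  0.1837  0.0106]
(0, -0.035, 0.12) [-0.   -0.09  0.01] [-0.1998  0.1837  0.0906]
```

move_arm(moves=[[0,0,0,-0.1997,0.1837,0.0106,0],[0,0,0,-0.1997,0.1837,0.0106,0],[0,0,0,-0.1997,0.1837,0.0106,0],[0,0,0,-0.1997,0.1837,0.0106,0],[0,0,0,-0.1997,0.1837,0.0106,0],[0,0,0,-0.1997,0.1837,0.0106,0],[0,0,0,-0.1997,0.1837,0.0106,0],[0,0,0,-0.1997,0.1837,0.0106,0]])

```text
clock: 1.9
position: [0.5424, -0.0506, 0.1997]
ee_rot: [0.774, 0.634, -0.0, -0.001]
ft_force: [-0.2, 0.3, 0.1]
grip_width: 0.001
```

```bash
python3 -c "
from h import *
go(((0,-.035,.11),0),((0,-.035,.1),0))"
```

```text
t 1.9 samp [-0.0012 -0.0331  0.1997] F [-0.2  0.3  0.1]
(0, -0.035, 0.11) [-0.06 -0.05 -0.03] [-0.002   0.0013  0.0897]
(0, -0.035, 0.1) [-0.06 -0.05 -0.03] [-0.002   0.0014  0.0997]
```

Descend to 5 mm above the pad, then step down.

move_arm(moves=[[0,0,0,-0.002,0.001,0.05,0],[0,0,0,-0.002,0.001,0.08,0],[0,0,0,-0.002,0.001,0.095,0],[0,0,0,-0.002,0.001,0.097,0],[0,0,0,-0.002,0.001,0.099,0],[0,0,0,-0.002,0.001,0.101,0],[0,0,0,-0.002,0.001,0.103,0],[0,0,0,-0.002,0.001,0.103,0]])

```text
clock: 2.7
position: [0.5443, -0.0525, 0.0982]
ee_rot: [0.773, 0.634, 0.002, 0.0]
ft_force: [0.7, 1.2, 3.8]
grip_width: 0.003
```

move_arm(moves=[[0,0,0,0,0,0.002,0],[0,0,0,0,0,0.004,0],[0,0,0,0,0,0.006,0],[0,0,0,0,0,0.006,0]])

```text
clock: 3.1
position: [0.5447, -0.0525, 0.094]
ee_rot: [0.773, 0.634, 0.002, -0.0]
ft_force: [-8.2, 2.0, 28.7]
grip_width: 0.005
```

The cover is at its stop: 28.7 N at z 0.094. I'll release and retreat up and towards −y.

move_arm(moves=[[0,0,0,-0.02,0,-0.04,0],[0,0,0,-0.05,0,-0.08,0],[0,0,0,-0.085,0,-0.12,0],[0,0,0,-0.085,0,-0.12,0],[0,0,0,-0.085,0,-0.12,0],[0,0,0,-0.085,0,-0.12,0],[0,0,0,-0.085,0,-0.12,0],[0,0,0,-0.085,0,-0.12,0],[0,0,0,-0.085,0,-0.12,0],[0,0,0,-0.085,0,-0.12,0]])

```text
clock: 4.1
position: [0.5266, -0.136, 0.2108]
ee_rot: [0.773, 0.634, 0.0, -0.001]
ft_force: [0.4, -0.5, 0.1]
grip_width: 0.005
```

move_arm(moves=[[0,0,0,0,0,0,0],[0,0,0,0,0,0,0],[0,0,0,0,0,0,0],[0,0,0,0,0,0,0],[0,0,0,0,0,0,0],[0,0,0,0,0,0,0],[0,0,0,0,0,0,0],[0,0,0,0,0,0,0],[0,0,0,0,0,0,0],[0,0,0,0,0,0,0]])

```text
clock: 5.1
position: [0.5267, -0.1362, 0.2111]
ee_rot: [0.773, 0.634, 0.001, -0.0]
ft_force: [0.0, 0.6, -0.3]
grip_width: 0.001
```

```bash
python3 - <<'E'
from h import *
import cv2
im=[cams.camera("top")[110:310,230:450,::-1],cams.camera("scene")[80:280,200:420,::-1]]
cv2.imwrite("pics/open.png",cv2.convertScaleAbs(cv2.resize(np.hstack(im),None,fx=1.8,fy=1.8,interpolation=cv2.INTER_CUBIC),alpha=1.3))
for s in (1,-1):
    P=world((.04*s,-.02,.084)); print(s,(proj("top",P)-[230,110])*1.8,(proj("scene",P)-[200,80])*1.8+[396,0])
go(((0.04,-.02,.16),15),((0.04,-.02,.11),15),((-0.04,-.02,.16),15),((-0.04,-.02,.11),15))
E
```

```text
1 [[224.46994414 147.0479576 ]] [[543.77166516 203.07108808]]
-1 [[209.58396096 214.21270493]] [[603.31712111 182.02802981]]
t 5.2 samp [ 1.000e-04 -1.201e-01  2.111e-01] F [-0.1 -0.3  0.2]
(0.04, -0.02, 0.16) [ 0.   14.92  0.  ] [0.1    0.0399 0.0512]
(0.04, -0.02, 0.11) [ 0.   14.92  0.  ] [0.1    0.0399 0.1012]
(-0.04, -0.02, 0.16) [ 0.   14.92  0.  ] [ 0.1001 -0.0401  0.0512]
(-0.04, -0.02, 0.11) [ 0.   14.92  0.  ] [ 0.1    -0.0401  0.1012]
```

View pics/open.png

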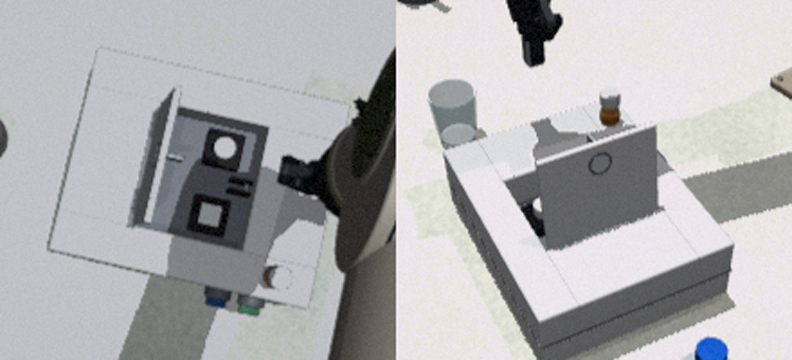

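The cover is wide open. In the top view the round cap is at (224,147), which matches x +40. The square one is at (210,214), and the vial hasn't moved.

move_arm(moves=[[0,7,0,0.05,0.02,0.03,0],[0,14.9,0,0.09,0.04,0.05,0],[0,14.9,0,0.104,0.04,0.08,0],[0,14.9,0,0.104,0.04,0.105,0],[0,14.9,0,0.104,0.04,0.115,0],[0,14.9,0,0.104,0.04,0.115,0],[0,14.9,0,0.104,0.04,0.115,0]])

```text
clock: 5.9
position: [0.5869, -0.0427, 0.0975]
ee_rot: [0.767, 0.628, 0.101, -0.082]
ft_force: [0.8, 0.2, 0.5]
grip_width: 0.003
```

```bash
python3 - <<'E'
from h import *
import cv2
im=[cams.camera("top")[110:310,230:450,::-1],cams.camera("scene")[80:280,200:420,::-1]]
cv2.imwrite("pics/btn.png",cv2.convertScaleAbs(cv2.resize(np.hstack(im),None,fx=1.8,fy=1.8,interpolation=cv2.INTER_CUBIC),alpha=1.3))
go(((0.04,-.016,.085),15),((0.04,-.016,.075),15))
E
```

```text
t 6.0 samp [ 0.0411 -0.0164  0.0979] F [-0.4  0.9 -0.2]
(0.04, -0.016, 0.085) [0.15 0.   0.01] [-0.003  -0.0011  0.0126]
(0.04, -0.016, 0.075) [0.15 0.   0.01] [-0.0056 -0.0011  0.0222]
```

View pics/btn.png

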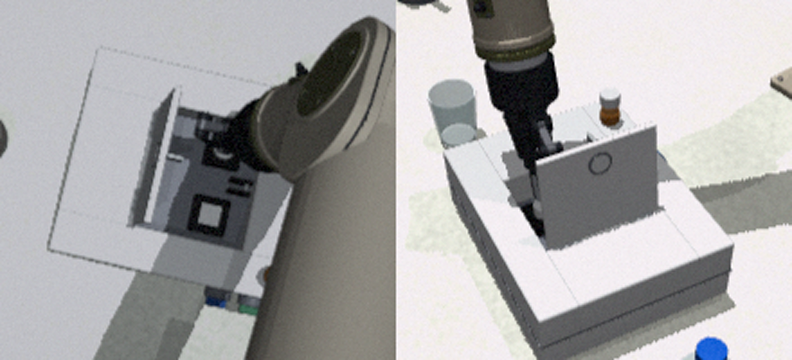

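```bash
python3 - <<'E'
from h import *
import cv2
a=cams.camera("top")[160:230,310:400,::-1]
cv2.imwrite("pics/btn2.png",cv2.convertScaleAbs(cv2.resize(a,None,fx=8,fy=8,interpolation=cv2.INTER_CUBIC),alpha=1.8,beta=20))
p=manip.get_obs()["position"]
for P in (world((.04,-.02,.084)),p): print((proj("top",P)-[310,160])*8)
E
```

```text
[[357.64419616 253.54647824]]
[[349.24681809 239.44826248]]
```

View pics/btn2.png

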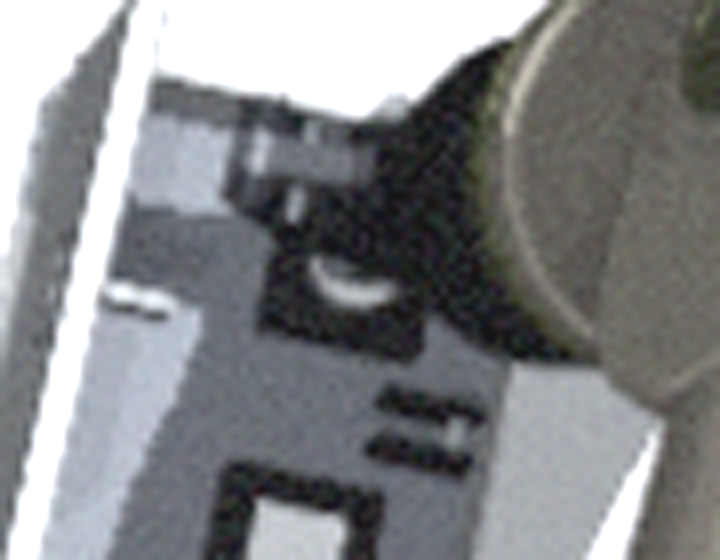

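The fingertip covers the upper part of the round cap, and a crescent of it is still visible at (355,290). The gripper clears the cover, so I'll press.

move_arm(moves=[[0,0,0,-0.003,-0.002,0.0125,0],[0,0,0,-0.004,-0.002,0.017,0],[0,0,0,-0.005,-0.002,0.02,0],[0,0,0,-0.005,-0.002,0.02,0]])

```text
clock: 6.45
position: [0.5854, -0.0414, 0.0794]
ee_rot: [0.767, 0.628, 0.103, -0.083]
ft_force: [-15.1, -1.5, 38.7]
grip_width: -0.002
```

38.7 N means the button has bottomed (it needs about 5 N). I'll retract.

move_arm(moves=[[0,0,0,0,0,-0.03,0],[0,0,0,0,0,-0.08,0],[0,0,0,0,0,-0.12,0],[0,0,0,-0.01,0,-0.17,0],[0,-7,0,-0.02,-0.02,-0.21,0],[0,-14.9,0,-0.02,-0.04,-0.22,0],[0,-14.9,0,-0.02,-0.04,-0.22,0],[0,-14.9,0,-0.02,-0.04,-0.22,0]])

```text
clock: 7.25
position: [0.5303, -0.1064, 0.2826]
ee_rot: [0.772, 0.635, 0.001, -0.001]
ft_force: [0.3, -0.4, -0.8]
grip_width: -0.004
```

```bash
python3 - <<'E'
from h import *
go(((0,-.09,.28),0),((0,.11,.28),0),((0,.11,.185),0))
E
```

```text
t 7.25 samp [-0.0022 -0.0902  0.2826] F [ 0.3 -0.4 -0.8]
(0, -0.09, 0.28) [-0.01 -0.2   0.18] [0.0002 0.0022 0.0026]
(0, 0.11, 0.28) [-0.01 -0.2   0.18] [0.2002 0.0028 0.0034]
(0, 0.11, 0.185) [-0.01 -0.2   0.18] [0.1998 0.0028 0.0984]
```

Cross over the standing cover (edge at z 0.216) and come down on its outer side.

move_arm(moves=[[0,0,0,0.05,0.003,0,0],[0,0,0,0.1,0.003,0,0],[0,0,0,0.15,0.003,0,0],[0,0,0,0.2,0.003,0.003,0],[0,0,0,0.2,0.003,0.003,0],[0,0,0,0.2,0.003,0.05,0],[0,0,0,0.2,0.003,0.098,0],[0,0,0,0.2,0.003,0.098,0],[0,0,0,0.2,0.003,0.098,0]])

```text
clock: 8.15
position: [0.5725, 0.0864, 0.1852]
ee_rot: [0.774, 0.633, -0.0, -0.001]
ft_force: [0.5, 0.8, 1.4]
grip_width: -0.001
```

```bash
python3 - <<'E'
from h import *
go(((0,-.035,.1),0))
o=manip.get_obs();r0=R.from_quat(o["ee_rot"])
# -y corner (14 mm ahead of TCP) on arc r about hinge
for th in np.r_[1.45:0:-.12,0]:
    r=.1; y=.061-r*np.cos(th)+.004*np.sin(th)+.010; z=.096+r*np.sin(th)+.004*np.cos(th)
    print(round(th,2),(y.round(4),z.round(4)),r0.inv().apply(world((0,y,z))-o["position"]).round(3))
E
```

```text
t 8.15 samp [0.0013 0.1071 0.1852] F [0.5 0.8 1.4]
(0, -0.035, 0.1) [-0.11 -0.03 -0.11] [-0.1422 -0.0008  0.0852]
1.45 (np.float64(0.0629), np.float64(0.1958)) [-0.044 -0.001 -0.011]
1.33 (np.float64(0.051), np.float64(0.1941)) [-0.056 -0.001 -0.009]
1.21 (np.float64(0.0394), np.float64(0.191)) [-0.068 -0.001 -0.006]
1.09 (np.float64(0.0283), np.float64(0.1865)) [-0.079 -0.001 -0.001]
0.97 (np.float64(0.0178), np.float64(0.1807)) [-0.089 -0.001  0.004]
0.85 (np.float64(0.008), np.float64(0.1738)) [-0.099 -0.001  0.011]
0.73 (np.float64(-0.0008), np.float64(0.1657)) [-0.108 -0.001  0.02 ]
0.61 (np.float64(-0.0087), np.float64(0.1566)) [-0.116 -0.001  0.029]
0.49 (np.float64(-0.0154), np.float64(0.1466)) [-0.122 -0.001  0.039]
0.37 (np.float64(-0.0208), np.float64(0.1359)) [-0.128 -0.001  0.049]
0.25 (np.float64(-0.0249), np.float64(0.1246)) [-0.132 -0.001  0.061]
0.13 (np.float64(-0.0276), np.float64(0.1129)) [-0.135 -0.001  0.072]
0.01 (np.float64(-0.029), np.float64(0.101)) [-0.136 -0.001  0.084]
0.0 (np.float64(-0.029), np.float64(0.1)) [-0.136 -0.001  0.085]
```

move_arm(moves=[[0,0,0,-0.02,-0.001,-0.004,0],[0,0,0,-0.035,-0.001,-0.007,0],[0,0,0,-0.046,-0.001,-0.007,0],[0,0,0,-0.056,-0.001,-0.006,0],[0,0,0,-0.068,-0.001,-0.003,0],[0,0,0,-0.079,-0.001,0.001,0],[0,0,0,-0.089,-0.001,0.006,0],[0,0,0,-0.099,-0.001,0.012,0],[0,0,0,-0.108,-0.001,0.02,0],[0,0,0,-0.108,-0.001,0.02,0]])

```text
clock: 9.15
position: [0.5492, -0.0198, 0.1636]
ee_rot: [0.774, 0.633, -0.001, -0.001]
ft_force: [1.3, -0.4, 2.0]
grip_width: -0.002
```

```bash
python3 - <<'E'
from h import *
import cv2
im=[cams.camera("top")[110:310,230:450,::-1],cams.camera("scene")[80:280,200:420,::-1]]
cv2.imwrite("pics/close1.png",cv2.convertScaleAbs(cv2.resize(np.hstack(im),None,fx=1.8,fy=1.8,interpolation=cv2.INTER_CUBIC),alpha=1.3))
go(((0,-.015,.147),0),((0,-.025,.125),0),((0,-.035,.1),0))
E
```

```text
t 9.25 samp [-4.000e-04 -1.000e-04  1.646e-01] F [0.6 1.2 2.2]
(0, -0.015, 0.147) [-0.1  -0.03 -0.03] [-0.0149  0.0005  0.0175]
(0, -0.025, 0.125) [-0.1  -0.03 -0.03] [-0.0249  0.0005  0.0395]
(0, -0.035, 0.1) [-0.1  -0.03 -0.03] [-0.0349  0.0006  0.0645]
```

View pics/close1.png

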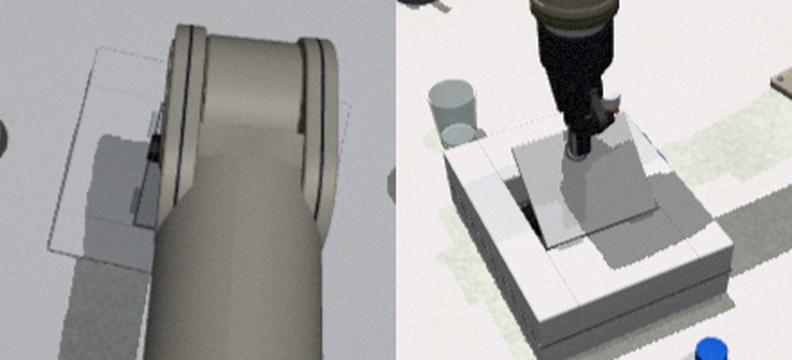

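The cover is partly down, with the fingertip on its outer face near the pad at (575,152). I'll continue along the arc.

move_arm(moves=[[0,0,0,-0.008,0,0.008,0],[0,0,0,-0.015,0,0.0175,0],[0,0,0,-0.021,0,0.029,0],[0,0,0,-0.026,0,0.04,0],[0,0,0,-0.031,0,0.051,0],[0,0,0,-0.034,0,0.059,0],[0,0,0,-0.035,0,0.064,0],[0,0,0,-0.035,0,0.068,0],[0,0,0,-0.035,0,0.068,0]])

```text
clock: 10.15
position: [0.5432, -0.0527, 0.0966]
ee_rot: [0.774, 0.634, -0.0, -0.0]
ft_force: [-0.8, 0.5, 4.4]
grip_width: -0.0
```

move_arm(moves=[[0,0,0,0,0,0.002,0],[0,0,0,0,0,0.004,0],[0,0,0,0,0,0.005,0],[0,0,0,0,0,0.005,0]])

```text
clock: 10.55
position: [0.5435, -0.0527, 0.094]
ee_rot: [0.774, 0.634, 0.001, -0.001]
ft_force: [-11.3, 1.3, 26.8]
grip_width: 0.001
```

At the stop again (26.8 N, z 0.094). I'll lift straight off, then back away.

move_arm(moves=[[0,0,0,0,0,-0.02,0],[0,0,0,-0.02,0,-0.07,0],[0,0,0,-0.07,0,-0.11,0],[0,0,0,-0.12,0,-0.13,0],[0,0,0,-0.12,0,-0.13,0],[0,0,0,-0.12,0,-0.13,0],[0,0,0,-0.12,0,-0.13,0],[0,0,0,-0.12,0,-0.13,0],[0,0,0,-0.12,0,-0.13,0],[0,0,0,-0.12,0,-0.13,0]])

```text
clock: 11.55
position: [0.5199, -0.1692, 0.2214]
ee_rot: [0.773, 0.634, 0.0, -0.001]
ft_force: [0.6, -0.1, -0.6]
grip_width: 0.001
```

```bash
python3 - <<'E'
from h import *
import cv2
im=[cams.camera("top")[110:310,230:450,::-1],cams.camera("scene")[80:280,200:420,::-1]]
cv2.imwrite("pics/end.png",cv2.convertScaleAbs(cv2.resize(np.hstack(im),None,fx=1.8,fy=1.8,interpolation=cv2.INTER_CUBIC),alpha=1.3))
go()
E
```

```text
t 11.65 samp [ 1.000e-04 -1.542e-01  2.216e-01] F [-0.5  0.6 -1.1]
```

View pics/end.png

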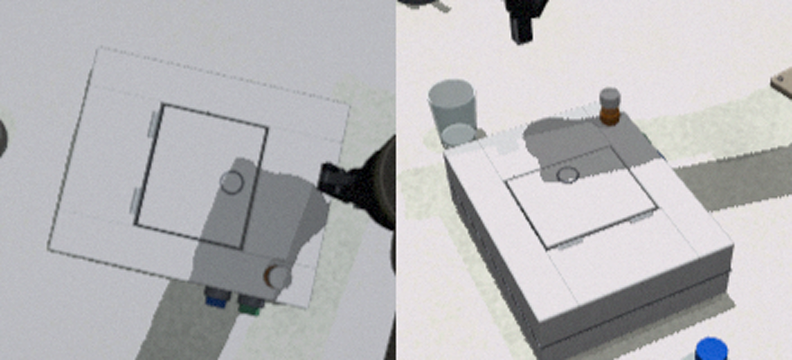

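The cover is shut and flush, its ring at (232,182) and (568,174). The vial, beaker and bottle haven't moved, and the arm is clear.

```bash
python3 -c "
from workcell import manip; print(manip.hand_in())"
```

```text
the job is handed in; nothing more can be done
None
```

The job is done and handed in at about 11.7 s of the 51 s allowed; no verdict came back.

- **First press:** I pushed the cover in to its stop (28.7 N at z 0.094) and let go. A picture showed it standing wide open.
- **Round button:** It was at sampler x +40. I pressed it with a 15° tilt until it bottomed, at 38.7 N, and let it up. Its travel was inferred from force and height, not seen. Its return was not seen either, because the cover was shut before the last picture.
- **Closing:** I swung the cover shut along its arc, pressed it to the stop again (26.8 N at z 0.094) and let go.

About 1 s after release, the last pictures showed the cover flush and shut. The vial, bottle and beaker looked unmoved, and the fingers were clear with wrist force near zero. The square button was not touched. No checks failed or disagreed.

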